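Open the stock tub, then hold the medicine chest open

ROBOT

A 7-joint arm with a two-finger parallel gripper is mounted at the origin on the work surface. World frame = base frame: x ahead of the robot, y to its left, z up, the work surface at z = 0. Lengths are in m, angles in rad, forces in N, time in s.
With the tool pointing down it reaches from about 0.425 to 0.875 m from the base axis. Payload 4.7 kg.
Tool frame: the origin (TCP) lies midway between the tips of the shut fingers; the grasp point (between the pads) lies 19 mm behind it; x points along the fingers, z is the direction in which the jaws open and shut, and the axes are right-handed (so a half turn about x gives the same grasp; the last joint's range is limited). The gripper opens to 87 mm and grips with 3 to 60 N. Pads are 19 mm wide; open, the fingers measure 117 mm over their backs; the gripper's body (75 mm by 190 mm) begins 51 mm behind the grasp point.
Start: joints at [-1.249, 0.321, -0.07, 1.45, 0.023, 1.371, -0.057], TCP at [0.197, 0.619, 0.193] pointing down, gripper open.
Joint ranges: [-2.86, 2.86], [-0.3, 2.09], [-1.38, 1.24], [0.06, 2.45], [-1.56, 4.7], [0.09, 2.05], [-2.69, 2.69]. Speed limits (rad/s): [2.57, 2.57, 3.14, 3.14, 3.14, 3.14, 3.14].

INTERFACE

Orientations are given as a rotation vector (axis times angle).
In Python, from bench import ctrl, vision, close_job gives the robot as it stands. The module is installed in compiled form; this text tells all that it offers.
- The arm moves only by the tool servo_tool, never from a script. Its argument "commands" is a list that holds one entry, the list of rows, each a list of 7 numbers: the turn, a rotation vector about the tool's x, y, z in degrees, then the shift along the tool's x, y, z in mm, then the finger opening in mm, from 0 to 87. In form: [[[wx, wy, wz, x, y, z, grip], ...]]. A call has 1 to 5 rows; each row is the pose to reach, as a shift and turn from the pose commanded when the call began, along the tool's axes at that moment; what a row does not reach only later rows make up. A row lasts 1/8 s, in which the tool goes at most 62.5 mm and 10.7 degrees, less where a joint would pass 70% of its speed; a pose out of reach is approached as far as the arm can. A call with a gripper value outside its range is refused whole. The fingers move at their own pace and stop on an object; "newtons" is the grip in N (left out, the last holds). Time passes only in rows, so rows that repeat a pose let the fingers close. It gives the time, the measured TCP pose, the force and the opening at its end, in the units of the state.
- ctrl.get_state(): the state, without advancing time (a new reading comes with each control period).
- vision.get_image(name): name is "side" or "top"; returns the picture (400x640x3 uint8, red, green, blue); there is no depth.
- vision.camera_info(name): a dict with "fov_y" (degrees; the focal length in pixels is half the picture's height over the tangent of half this angle, whatever the lens; pixels are square), "cx", "cy" (the principal point, pixels), "pose" (4x4, takes a point from camera to world coordinates). Camera axes: x right, y down, z forward; pixel columns grow to the right and rows downward; lengths in m; the calibration is good to about 2 mm. A picture is of the moment at which its call begins. camera_info takes no time and is no camera call.
- close_job(): hands the job in, once; it reports no verdict.
The state is a dict: "time": time; "joint_positions": joint angles; "qd": joint speeds; "joint_torque": joint torques, N m; "position": TCP position; "tool_rot": TCP orientation; "ft_force": force on the tool from outside, world axes, zero at the start; "torque": the same for the moment, N m; "grip_width": opening from 0.0 (shut) to 1.0 (fully open).
Only numpy, scipy, OpenCV 4.12 (cv2) and the standard library are available. Lean on these libraries where they do the work, as an engineer would, in place of code of your own. Each camera call takes 0.05 s, during which the arm holds its last target. There are 200 camera calls.

TASK

Vials are to be moved from the steel medicine chest to the round white tub, so both must be open: first lift the tub's loose lid off by its knob and set it down flat, right way up, in the middle of the black rubber mat and let go of it. Then tug the chest's lid by its bar handle to learn whether it is caught; if it will not lift, push the small steel catch on the lid over to its other end and lift again. Raise the lid well open, some 45 degrees, and finish holding it there (it falls shut by itself), leaving the tub in its place and the bottles and cartons around undisturbed.

Things in the scene. Friction and masses are not known exactly. Their poses are not given: they have to be found in the camera images.
- tub: round open plastic tub, white, 100 mm across the rim, 90 mm tall, walls 4 mm, loose (0.6 kg); origin at the centre of its underside, z up. It starts with its lid on, to the right of the chest, and may swap places with the mat
- tub_lid: loose white lid of the tub: disc 108 mm across and 6 mm thick, under it a plug 80 mm across and 6 mm deep that hangs in the tub's mouth, on top a round knob 28 mm across from 24 to 42 mm above the origin on a thin stem (grip at 34 mm; the disc's top is at 12 mm). Origin at the centre of the plug's underside, z up; 84 mm above the tub's underside when on the tub. Lifts straight off; about 0.12 kg
- mat: black square rubber mat 170 x 170 mm, 3 mm thick, fixed; origin at the centre of its underside
- chest: grey painted steel box, fixed, 200 (x) x 280 (y) x 100 mm high, origin at the centre of its underside; its own x points from the lid's free front edge to the hinge, away from the robot; its y to the left along the front. A flat lid 12 mm thick covers it, top at 112 mm
- chest_lid: the lid (0.5 kg, mass varies) with its handle and catch; origin in the middle of the hinge line, 100 mm in chest x and 100 mm above the chest's underside; axes as the chest's when shut
- handle (a point): middle of the lid's steel bar handle: round bar 10 mm thick, 90 mm long along the chest's y, 35 mm above the lid's top, near the front edge right of the middle; in the chest's frame at (-70, -60, 147) mm when shut; the fingers can pinch it from above and the bar can turn between the pads
- chest_lid_hinge (a point): middle of the hinge line, along the chest's y at the far edge; the lid turns about it, the handle 170 mm in front of and 47 mm above it when shut, so the handle first moves up and a little towards the hinge (about 15 degrees off vertical): pull along this arc, a stiff pull straight up binds
- lid_angle (a joint): opening angle of the lid, 0 shut, to 1.2 rad, growing as its front edge rises; no stay, it falls shut when let go. While caught it gives only about 0.01 rad and stops hard
- catch_grip (a point): point to pinch on the sliding catch: upright steel fin 12 mm thick (along the chest's y), 22 mm long, 32 mm tall, on the lid's top near the front edge left of the middle, this point 25 mm above the lid's top; moves with the catch
- catch_slide (a joint): travel of the catch along the chest's +y (left), 0 to 34 mm; it starts near 0 and stays where it is put (friction 1.5 N). Its tongue is hidden under the lid: from one chest to the next either the near-0 end or the 34 mm end is the caught one, the other end is free; unseen, only a tug tells
- syrup0: amber syrup bottle with white cap, 58 mm across, 135 mm tall, between the robot and the middle of the table; a bystander, origin at the centre of its underside
- syrup1: the same bottle, at the back between tub/mat and chest; a bystander, origin at the centre of its underside
- syrup2: the same bottle, left of the chest; a bystander, origin at the centre of its underside
- dropper0: small white dropper bottle, 34 mm across, 98 mm tall, far right; a bystander, origin at the centre of its underside
- dropper1: the same dropper bottle, farther right; a bystander, origin at the centre of its underside
- carton0: flat brown carton 55 x 85 x 32 mm, near the robot; a bystander, origin at the centre of its underside
- carton1: upright white and blue carton 60 x 40 x 95 mm, left of the chest; a bystander, origin at the centre of its underside
Things that resemble listed ones, but are neither listed nor needed, are in the scene too. Leave any orange or purple look-alike of the tub_lid alone.

How it is judged:
On the way, in this order (a step that is already met when the one before it is completed fails the run):
1. the tub's lid is lifted clear of the tub (height (world z) of tub_lid above 0.11 m), for 0.1 s.
2. the tub's lid lies flat on the mat, let go, the chest still shut (x of tub_lid in the frame of mat between -0.05 and 0.05 m and y of tub_lid in the frame of mat between -0.05 and 0.05 m and height (world z) of tub_lid below 0.008 m and angle between tub_lid's own z axis and vertical below 0.1 rad and contact force between tub_lid and the fingers below 0.3 N and linear speed of tub_lid below 0.03 m/s and value of joint lid_angle below 0.1 rad), for 0.2 s.
3. the chest's lid is raised by the fingers (value of joint lid_angle above 0.3 rad and contact force between chest_lid and the fingers above 0.5 N), for 0.1 s.
At the end, for the whole second after the job is handed in: Chest lid at least 0.6 rad (34 degrees) open, at rest, held by the fingers (over 0.5 N); tub lid let go, flat (0.1 rad) and right way up on the mat, centre within 50 mm of the mat's centre along each mat axis; tub upright within 30 mm of its start (value of joint lid_angle above 0.6 rad and velocity of joint lid_angle between -0.1 and 0.1 rad/s and contact force between chest_lid and the fingers above 0.5 N and x of tub_lid in the frame of mat between -0.05 and 0.05 m and y of tub_lid in the frame of mat between -0.05 and 0.05 m and height (world z) of tub_lid below 0.008 m and angle between each of tub_lid, tub's own z axis and vertical below 0.1 rad and contact force between tub_lid and the fingers below 0.3 N and linear speed of tub_lid below 0.03 m/s and distance of tub from where it was at the start of the episode below 0.03 m); the arm keeps its last pose, push and grip.
It fails at once if a bottle or carton is shifted by over 40 mm or knocked over (distance of any of syrup0, syrup1, syrup2, dropper0, dropper1, carton0, carton1 from where it was at the start of the episode above 0.04 m or angle between any of syrup0, syrup1, syrup2, dropper0, dropper1, carton0, carton1's own z axis and vertical above 0.5 rad).
It fails at once if the tub is tipped over (angle between tub's own z axis and vertical above 0.5 rad).
It also fails if it takes over 72 s, if anything falls off the work surface, if the arm or the gripper's body presses on something with over 40 N, if the wrist force passes 120 N, or if a joint passes its speed limit or range.

## Working session

There is one attempt and no reset: what is moved stays moved. The work goes in short steps, Python scripts to look and compute and a tool call to move; the robot and the scene stay as the last step left them, time stands still between calls to the robot, and variables do not carry over. Pictures are saved under pics/ and viewed, about 8 in all and at most 12, crops included, and the job is handed in when it is done.

Besides the shell and the picture viewer there is one more tool, called after "Request:" by a JSON object that holds its "name" and its "arguments", one argument or row to a line. servo_tool: Moves the arm, as the interface text tells. Its arguments: {"type":"object","properties":{"commands":{"type":"array"},"newtons":{"type":"number"}},"required":["commands"]}

```bash
mkdir -p pics; cat > h.py <<'E'
import numpy as np, cv2
from scipy.spatial.transform import Rotation as R
from bench import ctrl, vision, close_job
def cam(n):
    i=vision.camera_info(n); f=200/np.tan(np.radians(i['fov_y'])/2); return f,i['cx'],i['cy'],np.array(i['pose'])
def onplane(n,u,v,z):
    f,cx,cy,P=cam(n); d=P[:3,:3]@np.array([(u-cx)/f,(v-cy)/f,1]); o=P[:3,3]; return o+d*(z-o[2])/d[2]
def proj(n,p):
    f,cx,cy,P=cam(n); q=P[:3,:3].T@(np.array(p)-P[:3,3]); return np.array([cx+f*q[0]/q[2],cy+f*q[1]/q[2]])
def shot(n,name):
    im=vision.get_image(n); cv2.imwrite(f'pics/{name}.png',im[:,:,::-1]); return im
def st():
    s=ctrl.get_state(); print(round(s['time'],2),np.round(s['position'],4),np.round(R.from_rotvec(s['tool_rot']).as_matrix(),3).tolist(),np.round(s['ft_force'],1),round(s['grip_width'],3)); return s
def local(target):  # mm in tool axes from the present pose
    s=ctrl.get_state(); return np.round(R.from_rotvec(s['tool_rot']).as_matrix().T@(np.array(target)-s['position'])*1000,1)
E
python3 - <<'E'
from h import *
s=st(); print(s['joint_positions'])
a=shot('top','top0'); b=shot('side','side0')
for n in('top','side'): print(n,cam(n))
E
```

```text
0.0 [0.1968 0.6189 0.1921] [[-0.0, -0.953, 0.303], [-0.002, 0.303, 0.953], [-1.0, -0.0, -0.002]] [ 0.6  0.3 -0.4] 0.999
[-1.24888576  0.32184604 -0.07007962  1.45166057  0.02259809  1.37081096
 -0.05689544]
top (np.float64(395.480485999359), 315.60106967745577, 203.20740067336405, array([[ 0.02406105, -0.97771248,  0.20856502,  0.24621556],
       [-0.99969874, -0.02251996,  0.0097608 , -0.00469161],
       [-0.00484638, -0.20873704, -0.97795979,  1.42624753],
       [ 0.        ,  0.        ,  0.        ,  1.        ]]))
side (np.float64(518.4528720553383), 326.516209962566, 201.35172558256244, array([[ 0.99742255, -0.05008208,  0.05138138,  0.46871362],
       [-0.06999415, -0.5216332 ,  0.85029385, -1.23729893],
       [-0.01578225, -0.85169865, -0.52379416,  0.86733671],
       [ 0.        ,  0.        ,  0.        ,  1.        ]]))
```

View pics/top0.png

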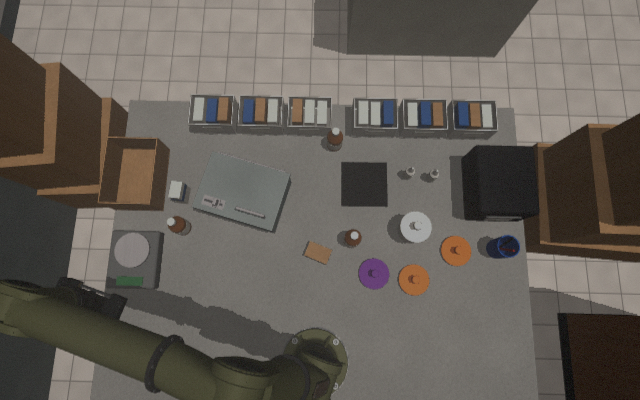

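View pics/side0.png

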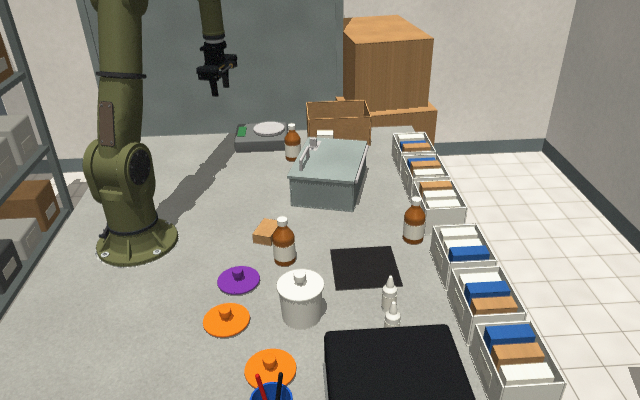

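```bash
python3 - <<'E'
from h import *
a=cv2.imread('pics/top0.png'); b=cv2.imread('pics/side0.png')
hsv=cv2.cvtColor(a,cv2.COLOR_BGR2HSV)
def blob(mask,box):
    u0,v0,u1,v1=box; m=np.zeros(mask.shape,np.uint8); m[v0:v1,u0:u1]=mask[v0:v1,u0:u1]
    c=max(cv2.findContours(m,cv2.RETR_EXTERNAL,cv2.CHAIN_APPROX_NONE)[0],key=cv2.contourArea); return c
c=blob((hsv[:,:,2]>170).astype(np.uint8)*255,(390,200,440,250)); e=cv2.fitEllipse(c);print('lid',e,onplane('top',*e[0],.096))
c=blob((hsv[:,:,2]<60).astype(np.uint8)*255,(330,150,400,215)); r=cv2.minAreaRect(c);print('mat',r)
for p in cv2.boxPoints(r): print(onplane('top',*p,.003))
print('matc',onplane('top',*r[0],.003))
for p in[(216,152),(290,180),(275,230),(194,205)]: print('chest',onplane('top',*p,.112))
for n,z,p in[('syrup0',.135,(355,236)),('syrup1',.135,(336,131)),('drop0',.098,(410,171)),('carton0',.032,(318,252)),('syrup2',.135,(171,222)),('carton1',.095,(177,187))]: print(n,onplane('top',*p,z))
x=cv2.resize(a[140:245,180:300],None,fx=5,fy=5,interpolation=cv2.INTER_CUBIC)
cv2.imwrite('pics/c1.png',x)
E
```

```text
Traceback (most recent call last):
ValueError: max() iterable argument is empty
```

```bash
cat > m.py <<'E'
from h import *
a=cv2.imread('pics/top0.png'); b=cv2.imread('pics/side0.png')
g=cv2.cvtColor(a,cv2.COLOR_BGR2GRAY); print(g[227,400:432],g[227,380:392],g[184,335:350])
def blob(box,inv):
    u0,v0,u1,v1=box; s=g[v0:v1,u0:u1]; t,m=cv2.threshold(s,0,255,cv2.THRESH_OTSU+(cv2.THRESH_BINARY_INV if inv else 0))
    return max(cv2.findContours(m,cv2.RETR_EXTERNAL,cv2.CHAIN_APPROX_NONE)[0],key=cv2.contourArea)+np.array([[u0,v0]])
c=blob((390,205,440,250),0); e=cv2.fitEllipse(c);print('lid',e,onplane('top',*e[0],.096))
c=blob((330,150,400,215),1); r=cv2.minAreaRect(c);print('mat',r)
for p in cv2.boxPoints(r): print(onplane('top',*p,.003))
print('matc',onplane('top',*r[0],.003))
for p in[(216,152),(290,180),(275,230),(194,205)]: print('chest',onplane('top',*p,.112))
for n,z,p in[('syrup0',.135,(355,236)),('syrup1',.135,(336,131)),('drop0',.098,(410,171)),('carton0',.032,(318,252)),('syrup2',.135,(171,222)),('carton1',.095,(177,187))]: print(n,onplane('top',*p,z))
x=cv2.resize(a[140:245,180:300],None,fx=5,fy=5,interpolation=cv2.INTER_CUBIC)
cv2.imwrite('pics/c1.png',x)
E
python3 m.py
```

```text
[122 161 164 164 166 167 165 165 167 165 116 108 107  90  86 150 164 164
 164 165 165 166 163 163 168 163 164 163 164 168 166 154] [112 114 115 112 114 118 114  82  76  76  72  75] [110 113 116 114 114 112  71  49  46  52  48  44  46  46  48]
lid ((415.7195739746094, 226.53688049316406), (29.656076431274414, 31.432952880859375), 134.61085510253906) [ 0.45682902 -0.33292397  0.096     ]
mat ((364.0, 184.0), (44.0, 46.0), 90.0)
[ 0.71042904 -0.08220787  0.003     ]
[ 0.71431739 -0.25507685  0.003     ]
[ 0.54530108 -0.25278281  0.003     ]
[ 0.54140766 -0.08401013  0.003     ]
matc [ 0.62685106 -0.16854282  0.003     ]
chest [0.70163812 0.36126322 0.112     ]
chest [0.60613195 0.09849482 0.112     ]
chest [0.43157973 0.14224864 0.112     ]
chest [0.51074847 0.42160887 0.112     ]
syrup0 [ 0.41465366 -0.12360359  0.135     ]
syrup1 [ 0.77958001 -0.05646256  0.135     ]
drop0 [ 0.65200209 -0.3181137   0.098     ]
carton0 [ 0.36857027 -0.00341598  0.032     ]
syrup2 [0.44696339 0.48531975 0.135     ]
carton1 [0.57665297 0.49198189 0.095     ]
```

View pics/c1.png

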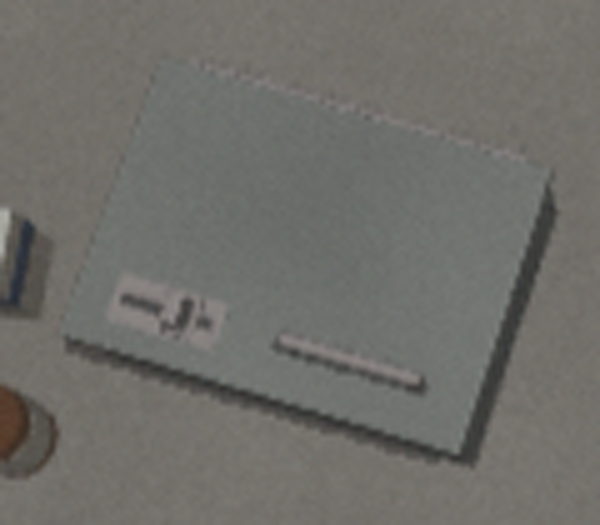

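```bash
cat >> h.py <<'E'
def plan(p,yaw=None,tilt=0,q0=None):
    """turn (deg) and shift (mm) in present tool axes to reach TCP p, tool down, jaw axis z at yaw deg; tilt deg about tool y; or q0 = a (pos, rotm) start"""
    s=ctrl.get_state(); M=R.from_rotvec(s['tool_rot']); p0=np.array(s['position'])
    if q0 is not None: p0,M=np.array(q0[0]),q0[1]
    T=M
    if yaw is not None:
        c,d=np.cos(np.radians(yaw)),np.sin(np.radians(yaw)); z=np.array([c,d,0]); x=np.array([0,0,-1.]); T=R.from_matrix(np.c_[x,np.cross(z,x),z])*R.from_euler('y',tilt,degrees=True)
    sh=M.inv().apply(np.array(p)-p0)*1000; w=np.degrees((M.inv()*T).as_rotvec())
    n=max(np.linalg.norm(sh)/62.5,np.linalg.norm(w)/10.7); print('turn',w.round(1),'shift',sh.round(1),'rows>=',round(n,1)); return np.array(p),T
E
python3 - <<'E'
from h import *
H=(onplane('top',236,208.2,.147)+onplane('top',264.6,216.6,.147))/2; d=onplane('top',236,208.2,.147)-onplane('top',264.6,216.6,.147)
print('handle',H,np.linalg.norm(d),np.degrees(np.arctan2(d[1],d[0]))-90)
for a,b in[((212,153),(290,175)),((193,207),(273,231)),((273,231),(290,175)),((193,207),(212,153))]:
    A,B=onplane('top',*a,.112),onplane('top',*b,.112); e=A-B; print(A,B,np.linalg.norm(e),np.degrees(np.arctan2(e[1],e[0])))
print('fin',onplane('top',216.6,202.6,.137)); print('handle in side',proj('side',H))
k=onplane('top',417,226,.126);print('knob',k,proj('side',[.457,-.333,.126]))
q=plan((.5,.38,.26),30); q=plan((.55,.1,.26),0,q0=q);q=plan((.457,-.333,.22),-36,q0=q); q=plan((.457,-.333,.102),-36,q0=q)
E
```

```text
handle [0.48316054 0.22249016 0.147     ] 0.09935361012464755 -15.1345336674256
[0.69765261 0.37498532 0.112     ] [0.62399245 0.09916633 0.112     ] 0.2854854409202193 75.04755659131557
[0.50374341 0.42439663 0.112     ] [0.42804956 0.14879586 0.112     ] 0.285806472888618 74.64237462717344
[0.42804956 0.14879586 0.112     ] [0.62399245 0.09916633 0.112     ] 0.2021304250659066 165.78671082784803
[0.50374341 0.42439663 0.112     ] [0.69765261 0.37498532 0.112     ] 0.2001056132219677 165.70430969628217
fin [0.51562918 0.33867308 0.137     ]
handle in side [302.05563552 153.74609108]
knob [ 0.45397806 -0.32981384  0.126     ] [298.15160678 273.19201119]
turn [42.4 -0.1  0. ] shift [ -67.6 -361.3 -136. ] rows>= 6.3
turn [30.  0.  0.] shift [   0.  -267.5  -96.7] rows>= 4.6
turn [36.  0.  0.] shift [  40. -433.  -93.] rows>= 7.1
turn [0. 0. 0.] shift [118.   0.   0.] rows>= 1.9
```

```bash
python3 - <<'E'
from h import *
q=None
for p,y in[((.40,.46,.26),50),((.53,.24,.26),25),((.56,.0,.26),0),((.52,-.2,.25),-20),((.457,-.333,.19),-36)]: q=plan(p,y,q0=q)
E
```

```text
turn [22.4 -0.1  0. ] shift [ -67.7 -241.8  -90. ] rows>= 4.3
turn [25.  0.  0.] shift [   0. -241.  -85.] rows>= 4.1
turn [25.  0.  0.] shift [   0.  -230.2  -74.2] rows>= 3.9
turn [20.  0.  0.] shift [  10. -200.  -40.] rows>= 3.3
turn [16.  0.  0.] shift [  60.  -146.5  -13.7] rows>= 2.5
```

Request:
{"name": "servo_tool", "arguments": {
  "commands": [
    [[5, 0, 0, -40, -48, -18, 87], [9, 0, 0, -68, -96, -36, 87], [13.5, 0, 0, -68, -145, -54, 87], [18, 0, 0, -68, -194, -72, 87], [22.4, 0, 0, -68, -242, -90, 87]]
  ]
}}

```text
time: 0.72
position: [0.4015, 0.4589, 0.2609]
tool_rot: [-0.679, 1.462, 0.679]
ft_force: [0.5, -0.1, -0.1]
grip_width: 0.999
```

Request:
{"name": "servo_tool", "arguments": {
  "commands": [
    [[5, 0, 0, 0, -48, -17, 87], [10, 0, 0, 0, -96, -34, 87], [15, 0, 0, 0, -144, -51, 87], [20, 0, 0, 0, -193, -68, 87], [25, 0, 0, 0, -241, -85, 87]]
  ]
}}

```text
time: 1.35
position: [0.5306, 0.2386, 0.2608]
tool_rot: [-0.34, 1.544, 0.339]
ft_force: [0.8, 0.1, -0.0]
grip_width: 1.001
```

Request:
{"name": "servo_tool", "arguments": {
  "commands": [
    [[5, 0, 0, 0, -46, -15, 87], [10, 0, 0, 0, -92, -30, 87], [15, 0, 0, 0, -138, -45, 87], [20, 0, 0, 0, -184, -60, 87], [25, 0, 0, 0, -230, -74, 87]]
  ]
}}

```text
time: 1.98
position: [0.5599, -0.001, 0.2609]
tool_rot: [0.003, 1.571, -0.002]
ft_force: [0.6, 0.6, 0.2]
grip_width: 0.996
```

Request:
{"name": "servo_tool", "arguments": {
  "commands": [
    [[4, 0, 0, 2, -40, -8, 87], [8, 0, 0, 4, -80, -16, 87], [12, 0, 0, 6, -120, -24, 87], [16, 0, 0, 8, -160, -32, 87], [20, 0, 0, 10, -200, -40, 87]]
  ]
}}

```text
time: 2.6
position: [0.5189, -0.2004, 0.2508]
tool_rot: [0.277, 1.554, -0.275]
ft_force: [0.5, -0.6, -0.3]
grip_width: 1.003
```

Request:
{"name": "servo_tool", "arguments": {
  "commands": [
    [[4, 0, 0, 0, -36, -4, 87], [8, 0, 0, 10, -73, -7, 87], [12, 0, 0, 30, -110, -10, 87], [16, 0, 0, 50, -146, -14, 87], [16, 0, 0, 60, -146, -14, 87]]
  ]
}}

```text
time: 3.22
position: [0.4533, -0.3347, 0.1902]
tool_rot: [0.498, 1.515, -0.499]
ft_force: [-0.3, 0.9, -0.1]
grip_width: 0.999
```

Request:
{"name": "servo_tool", "arguments": {
  "commands": [
    [[0, 0, 0, 40, 0, 0, 87], [0, 0, 0, 70, 0, 0, 87], [0, 0, 0, 87, 0, 0, 87], [0, 0, 0, 87, 0, 0, 87]]
  ]
}}

```text
time: 3.72
position: [0.4565, -0.3308, 0.1034]
tool_rot: [0.493, 1.516, -0.492]
ft_force: [0.6, -0.9, 0.1]
grip_width: 1.003
```

```bash
python3 - <<'E'
from h import *
a=shot('side','s1');b=shot('top','t1'); st()
x=cv2.resize(a[230:340,240:360],None,fx=4,fy=4); y=cv2.resize(b[170:280,360:480],None,fx=4,fy=4)
cv2.imwrite('pics/c2.png',cv2.resize(np.hstack([x,y]),(800,367))[:,:,::-1])
E
```

```text
3.83 [ 0.4576 -0.332   0.1052] [[0.001, 0.588, 0.809], [-0.001, 0.809, -0.588], [-1.0, 0.0, 0.001]] [ 0.5 -1.3 -0.1] 1.002
```

View pics/c2.png

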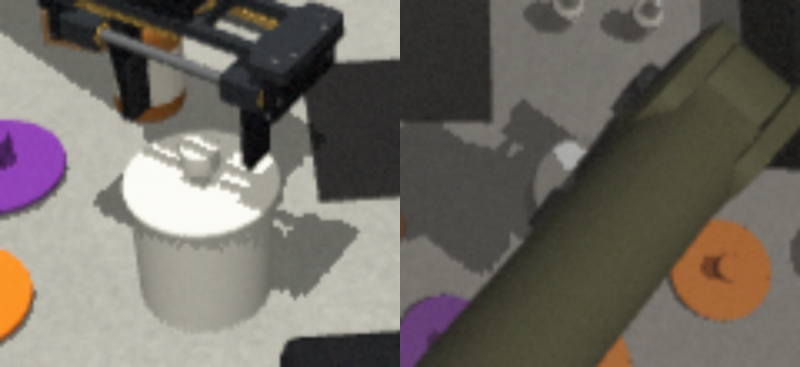

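Request:
{"name": "servo_tool", "arguments": {
  "commands": [
    [[0, 0, 0, 0, 0, 0, 20], [0, 0, 0, 0, 0, 0, 20], [0, 0, 0, 0, 0, 0, 20], [0, 0, 0, 0, 0, 0, 20], [0, 0, 0, 0, 0, 0, 20]]
  ],
  "newtons": 20
}}

```text
time: 4.45
position: [0.4569, -0.3318, 0.1042]
tool_rot: [0.493, 1.514, -0.492]
ft_force: [0.3, 0.3, -0.5]
grip_width: 0.517
```

Request:
{"name": "servo_tool", "arguments": {
  "commands": [
    [[0, 0, 0, 0, 0, 0, 20], [0, 0, 0, 0, 0, 0, 20], [0, 0, 0, -12, 0, 0, 20], [0, 0, 0, -25, 0, 0, 20], [0, 0, 0, -40, 0, 0, 20]]
  ]
}}

```text
time: 5.08
position: [0.4571, -0.332, 0.1456]
tool_rot: [0.492, 1.513, -0.492]
ft_force: [0.1, -0.1, -0.4]
grip_width: 0.235
```

```bash
python3 - <<'E'
from h import *
a=shot('side','s2');st()
cv2.imwrite('pics/c3.png',cv2.resize(a[200:340,230:380],None,fx=4,fy=4)[:,:,::-1])
E
```

```text
5.12 [ 0.4582 -0.3329  0.1476] [[0.004, 0.588, 0.809], [-0.002, 0.809, -0.588], [-1.0, 0.001, 0.004]] [ 1.5 -1.   1.4] 0.232
```

View pics/c3.png

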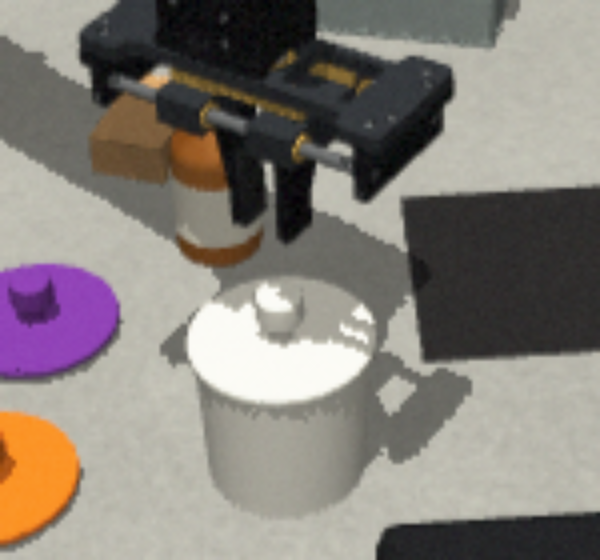

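```bash
python3 - <<'E'
from h import *
print('tcp proj',proj('side',[.4576,-.3325,.1470]))
def tri(ut,us):
    A=[];b=[]
    for n,(u,v) in(('top',ut),('side',us)):
        o=cam(n)[3][:3,3]; d=onplane(n,u,v,0)-o; d/=np.linalg.norm(d); P=np.eye(3)-np.outer(d,d); A.append(P);b.append(P@o)
    return np.linalg.lstsq(np.vstack(A),np.hstack(b),rcond=None)[0]
a=cv2.imread('pics/top0.png'); s=cv2.imread('pics/side0.png')
print('knob',tri((417,225.5),(299.8,273)))
for z in(.096,): print('side lid c', [onplane('side',u,v,z) for u,v in((300,285.5),)])
cv2.imwrite('pics/c4.png',np.hstack([cv2.resize(a[200:250,390:440],None,fx=8,fy=8,interpolation=cv2.INTER_CUBIC),cv2.resize(s[262:337,265:340],(400,400),interpolation=cv2.INTER_CUBIC)]))
E
```

```text
tcp proj [297.99562169 265.63041013]
knob [ 0.45838157 -0.33028757  0.1235369 ]
side lid c [array([ 0.45966097, -0.33999329,  0.096     ])]
```

View pics/c4.png

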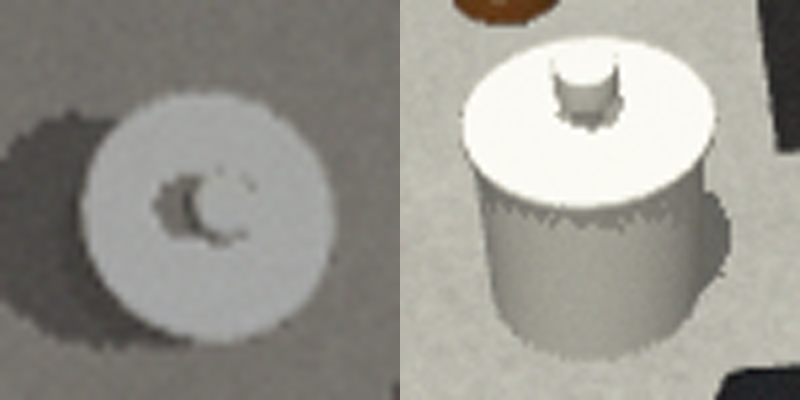

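```bash
python3 - <<'E'
from h import *
s=cv2.imread('pics/side0.png')
p=np.array([.1968,.6189,.1921]);z=np.array([.303,.953,0])
for q in(p,p+.0435*z,p-.0435*z,p+[0,0,.02]): print(proj('side',q), (proj('side',q)-[195,30])*8)
x=cv2.resize(s[30:105,195:245],None,fx=8,fy=8,interpolation=cv2.INTER_CUBIC)
for q in(p+.0435*z,p-.0435*z): cv2.circle(x,tuple(((proj('side',q)-[195,30])*8).astype(int)),4,(0,0,255),-1)
cv2.imwrite('pics/c5.png',x)
E
```

```text
[220.96771165  98.76044747] [207.74169317 550.08357979]
[225.6267178   94.73384607] [245.01374238 517.87076855]
[216.13083817 102.94077283] [169.04670534 583.52618263]
[220.30227209  93.56738094] [202.41817674 508.53904749]
```

View pics/c5.png

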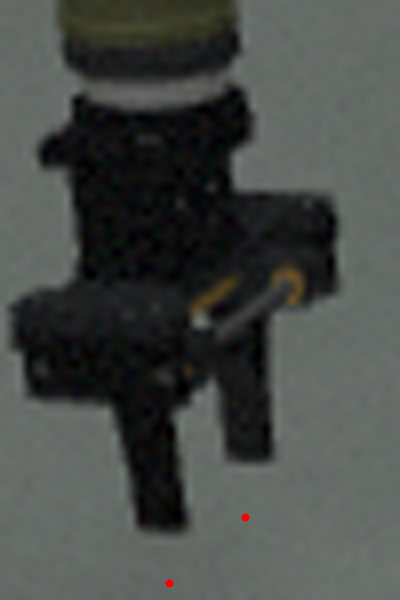

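Request:
{"name": "servo_tool", "arguments": {
  "commands": [
    [[0, 0, 0, 0, 0, 0, 80], [0, 0, 0, 0, 0, 0, 80], [0, 0, 0, 0, 0, 0, 80], [0, 0, 0, 0, 0, 0, 80], [0, 0, 0, 0, 0, 0, 80]]
  ]
}}

```text
time: 5.75
position: [0.4568, -0.3318, 0.144]
tool_rot: [0.493, 1.514, -0.492]
ft_force: [0.3, 0.0, -0.1]
grip_width: 0.71
```

Request:
{"name": "servo_tool", "arguments": {
  "commands": [
    [[0, 0, 0, 25, 0, 0, 80], [0, 0, 0, 45, 0, 0, 80], [0, 0, 0, 58, 0, 0, 80], [0, 0, 0, 62, 0, 0, 80], [0, 0, 0, 62, 0, 0, 80]]
  ]
}}

```text
time: 6.38
position: [0.4569, -0.332, 0.0822]
tool_rot: [0.493, 1.514, -0.493]
ft_force: [0.2, 0.5, -0.2]
grip_width: 0.918
```

Request:
{"name": "servo_tool", "arguments": {
  "commands": [
    [[0, 0, 0, 0, 0, 0, 20], [0, 0, 0, 0, 0, 0, 20], [0, 0, 0, 0, 0, 0, 20], [0, 0, 0, 0, 0, 0, 20], [0, 0, 0, 0, 0, 0, 20]]
  ],
  "newtons": 20
}}

```text
time: 7.0
position: [0.4569, -0.3318, 0.0822]
tool_rot: [0.492, 1.514, -0.492]
ft_force: [0.2, 0.2, 0.3]
grip_width: 0.434
```

Request:
{"name": "servo_tool", "arguments": {
  "commands": [
    [[0, 0, 0, 0, 0, 0, 20], [0, 0, 0, 0, 0, 0, 20], [0, 0, 0, 0, 0, 0, 20]]
  ]
}}

```text
time: 7.38
position: [0.457, -0.3318, 0.0821]
tool_rot: [0.492, 1.514, -0.492]
ft_force: [1.0, -0.2, -0.3]
grip_width: 0.311
```

Request:
{"name": "servo_tool", "arguments": {
  "commands": [
    [[0, 0, 0, 0, 0, 0, 20], [0, 0, 0, -15, 0, 0, 20], [0, 0, 0, -40, 0, 0, 20], [0, 0, 0, -70, 0, 0, 20], [0, 0, 0, -95, 0, 0, 20]]
  ]
}}

```text
time: 8.0
position: [0.4568, -0.3321, 0.1792]
tool_rot: [0.493, 1.513, -0.493]
ft_force: [-0.0, -0.1, -0.8]
grip_width: 0.314
```

```bash
python3 - <<'E'
from h import *
st(); q=plan((.627,-.1685,.19),-15); plan((.627,-.1685,.004),-15,q0=q)
E
```

```text
8.0 [ 0.4568 -0.3321  0.1792] [[0.001, 0.589, 0.808], [-0.0, 0.808, -0.589], [-1.0, 0.0, 0.001]] [-0.  -0.1 -0.8] 0.314
turn [-21.1   0.1  -0. ] shift [-10.7 232.4  41.3] rows>= 3.8
turn [0. 0. 0.] shift [186.   0.  -0.] rows>= 3.0
```

Request:
{"name": "servo_tool", "arguments": {
  "commands": [
    [[-4, 0, 0, -11, 46, 8, 20], [-8, 0, 0, -11, 93, 16, 20], [-13, 0, 0, -11, 140, 25, 20], [-17, 0, 0, -11, 186, 33, 20], [-21, 0, 0, -11, 232, 41, 20]]
  ]
}}

```text
time: 8.62
position: [0.628, -0.1648, 0.187]
tool_rot: [0.202, 1.563, -0.201]
ft_force: [1.2, -0.9, -1.1]
grip_width: 0.313
```

Request:
{"name": "servo_tool", "arguments": {
  "commands": [
    [[0, 0, 0, 10, 0, 0, 20], [0, 0, 0, 50, 0, 0, 20], [0, 0, 0, 100, 0, 0, 20], [0, 0, 0, 140, 0, 0, 20], [0, 0, 0, 165, 0, 0, 20]]
  ]
}}

```text
time: 9.25
position: [0.6244, -0.167, 0.0195]
tool_rot: [0.205, 1.566, -0.205]
ft_force: [-0.7, 0.3, -0.9]
grip_width: 0.314
```

```bash
python3 - <<'E'
from h import *
a=shot('side','s3');st()
cv2.imwrite('pics/c6.png',cv2.resize(a[160:320,290:450],None,fx=3.5,fy=3.5)[:,:,::-1])
E
```

```text
9.3 [ 0.6226 -0.1665  0.0167] [[-0.009, 0.258, 0.966], [0.001, 0.966, -0.258], [-1.0, -0.001, -0.009]] [-1.8  0.9 -2.6] 0.314
```

View pics/c6.png

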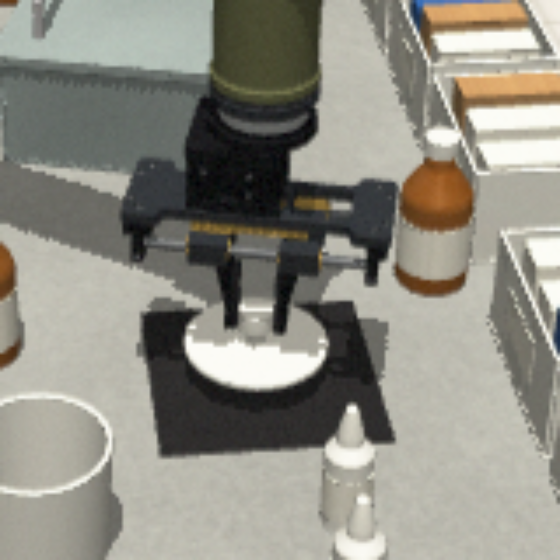

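Request:
{"name": "servo_tool", "arguments": {
  "commands": [
    [[0, 0, 0, 6, 0, 0, 20], [0, 0, 0, 11, 0, 0, 20], [0, 0, 0, 14, 0, 0, 20], [0, 0, 0, 15, 0, 0, 20], [0, 0, 0, 15, 0, 0, 20]]
  ]
}}

```text
time: 9.93
position: [0.6268, -0.1683, 0.0086]
tool_rot: [0.206, 1.56, -0.206]
ft_force: [-0.2, -0.5, -1.3]
grip_width: 0.311
```

Request:
{"name": "servo_tool", "arguments": {
  "commands": [
    [[0, 0, 0, 3, 0, 0, 20], [0, 0, 0, 5, 0, 0, 20], [0, 0, 0, 6.5, 0, 0, 20], [0, 0, 0, 7, 0, 0, 20], [0, 0, 0, 7, 0, 0, 20]]
  ]
}}

```text
time: 10.55
position: [0.6265, -0.1683, 0.0012]
tool_rot: [0.206, 1.561, -0.206]
ft_force: [0.0, 0.3, -1.7]
grip_width: 0.315
```

Request:
{"name": "servo_tool", "arguments": {
  "commands": [
    [[0, 0, 0, 0.5, 0, 0, 20], [0, 0, 0, 1, 0, 0, 20], [0, 0, 0, 1.5, 0, 0, 20], [0, 0, 0, 1.5, 0, 0, 20]]
  ]
}}

```text
time: 11.05
position: [0.6267, -0.1684, 0.001]
tool_rot: [0.207, 1.561, -0.206]
ft_force: [-2.9, 1.3, 7.0]
grip_width: 0.316
```

Request:
{"name": "servo_tool", "arguments": {
  "commands": [
    [[0, 0, 0, -0.7, 0, 0, 80], [0, 0, 0, -0.7, 0, 0, 80], [0, 0, 0, -0.7, 0, 0, 80], [0, 0, 0, -0.7, 0, 0, 80], [0, 0, 0, -0.7, 0, 0, 80]]
  ]
}}

```text
time: 11.68
position: [0.6265, -0.1683, 0.0002]
tool_rot: [0.206, 1.561, -0.206]
ft_force: [-0.0, -0.5, -0.3]
grip_width: 0.8
```

Request:
{"name": "servo_tool", "arguments": {
  "commands": [
    [[0, 0, 0, -20, 0, 0, 80], [0, 0, 0, -60, 0, 0, 80], [0, 0, 0, -110, 0, 0, 80], [0, 0, 0, -170, 0, 0, 80], [0, 0, 0, -220, 0, 0, 80]]
  ]
}}

```text
time: 12.3
position: [0.6268, -0.1689, 0.2248]
tool_rot: [0.206, 1.557, -0.206]
ft_force: [0.2, -0.9, -0.5]
grip_width: 0.918
```

```bash
python3 - <<'E'
from h import *
a=shot('side','s4');st()
g=a.min(2).astype(np.uint8); m=np.zeros_like(g); m[225:285,325:405]=(g[225:285,325:405]>150)*255
# lid white over black mat
k=np.zeros_like(m); k[245:292,330:400]=m[245:292,330:400]
for c in cv2.findContours(m,cv2.RETR_EXTERNAL,cv2.CHAIN_APPROX_NONE)[0]:
    if cv2.contourArea(c)>150: e=cv2.fitEllipse(c); print(e,onplane('side',*e[0],.015),cv2.contourArea(c))
# handle: tool z along chest x (yaw -15); real tip = reading + 25mm
H=np.array([.482,.222,.147])
q=plan((.60,.05,.24),-15); q=plan((H[0],H[1],.215),-15,q0=q)
E
```

```text
12.35 [ 0.6299 -0.17    0.2321] [[0.014, 0.26, 0.966], [-0.002, 0.966, -0.26], [-1.0, 0.002, 0.014]] [ 1.6 -1.7  5. ] 0.921
((363.22113037109375, 263.4827575683594), (25.36495590209961, 40.06526565551758), 93.00042724609375) [ 0.62640013 -0.17309716  0.015     ] 796.5
((400.1924133300781, 257.23638916015625), (8.985769271850586, 47.58207702636719), 175.79208374023438) [ 0.72768653 -0.15557683  0.015     ] 176.5
((331.0886535644531, 252.86700439453125), (15.850679397583008, 60.09286117553711), 3.1019184589385986) [ 0.54602788 -0.11985516  0.015     ] 411.5
((393.1929626464844, 231.91954040527344), (14.54742431640625, 21.229272842407227), 74.611572265625) [ 0.73017389 -0.03798891  0.015     ] 219.5
turn [-0.1  0.8 -0.1] shift [ -8.7 204.7 -86. ] rows>= 3.6
turn [0. 0. 0.] shift [  25.   135.6 -158.5] rows>= 3.4
```

Request:
{"name": "servo_tool", "arguments": {
  "commands": [
    [[0, 0, 0, -10, 42, -18, 80], [0, 0, 0, -10, 84, -36, 80], [0, 0, 0, -10, 126, -53, 80], [0, 0, 0, -10, 168, -70, 80], [0, 0, 0, -10, 205, -86, 80]]
  ]
}}

```text
time: 12.98
position: [0.5965, 0.0536, 0.2317]
tool_rot: [0.207, 1.559, -0.205]
ft_force: [0.1, -0.6, -0.1]
grip_width: 0.916
```

Request:
{"name": "servo_tool", "arguments": {
  "commands": [
    [[0, 0, 0, 5, 34, -40, 60], [0, 0, 0, 10, 68, -80, 60], [0, 0, 0, 15, 102, -120, 60], [0, 0, 0, 25, 136, -158, 60], [0, 0, 0, 50, 136, -158, 60]]
  ]
}}

```text
time: 13.6
position: [0.4777, 0.2296, 0.1823]
tool_rot: [0.203, 1.56, -0.196]
ft_force: [-0.0, -0.8, 0.6]
grip_width: 0.689
```

```bash
python3 - <<'E'
from h import *
a=shot('side','s5');b=shot('top','t5');s=st(); plan((.482,.222,.109),-15); print(proj('side',s['position']),proj('top',[.482,.222,.147]))
x=cv2.resize(a[60:220,250:400],(560,600)); y=cv2.resize(b[140:245,180:300],(240,210))
o=np.zeros((600,800,3),np.uint8); o[:,:560]=x; o[:210,560:]=y; cv2.imwrite('pics/c7.png',o[:,:,::-1])
E
```

```text
13.7 [0.4775 0.2241 0.1791] [[-0.002, 0.258, 0.966], [-0.002, 0.966, -0.258], [-1.0, -0.002, -0.002]] [-0.2 -0.9 -0. ] 0.689
turn [ 0.1 -0.1  0.1] shift [70.1 -0.7  5. ] rows>= 1.1
[299.80241479 144.25414923] [250.39309652 212.73939937]
```

View pics/c7.png

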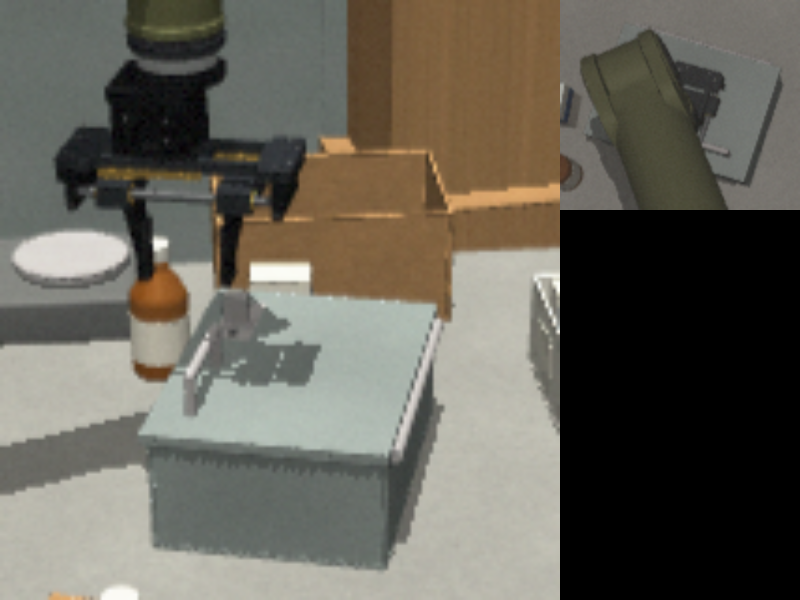

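Request:
{"name": "servo_tool", "arguments": {
  "commands": [
    [[0, 0, 0, 30, -1, 5, 60], [0, 0, 0, 55, -1, 5, 60], [0, 0, 0, 72, -1, 5, 60], [0, 0, 0, 80, -1, 5, 60], [0, 0, 0, 82, -1, 5, 60]]
  ]
}}

```text
time: 14.32
position: [0.4843, 0.2219, 0.0987]
tool_rot: [0.207, 1.56, -0.206]
ft_force: [0.9, 0.7, 0.3]
grip_width: 0.687
```

Request:
{"name": "servo_tool", "arguments": {
  "commands": [
    [[0, 0, 0, 0, 0, 0, 60], [0, 0, 0, 0, 0, 0, 60]]
  ]
}}

```text
time: 14.58
position: [0.4844, 0.2224, 0.0991]
tool_rot: [0.207, 1.56, -0.205]
ft_force: [-0.3, 0.3, -0.0]
grip_width: 0.688
```

```bash
python3 - <<'E'
from h import *
a=shot('side','s6');s=st()
cv2.imwrite('pics/c8.png',cv2.resize(a[100:190,270:380],None,fx=6,fy=6)[:,:,::-1])
E
```

```text
14.62 [0.4843 0.2223 0.099 ] [[0.001, 0.259, 0.966], [0.001, 0.966, -0.259], [-1.0, 0.001, 0.001]] [-0.2 -0.7 -0.2] 0.692
```

View pics/c8.png

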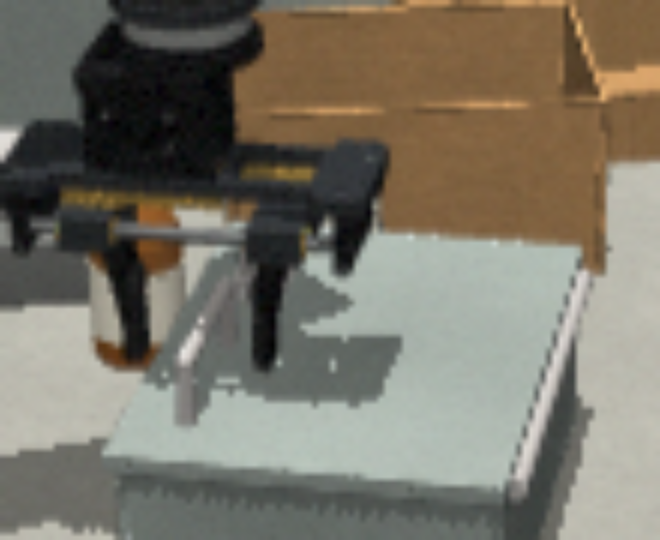

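Request:
{"name": "servo_tool", "arguments": {
  "commands": [
    [[0, 0, 0, 0, 0, 6, 40], [0, 0, 0, 0, 0, 6, 5], [0, 0, 0, 0, 0, 6, 5], [0, 0, 0, 0, 0, 6, 5], [0, 0, 0, 0, 0, 6, 5]]
  ],
  "newtons": 25
}}

```text
time: 15.25
position: [0.4896, 0.2205, 0.0984]
tool_rot: [0.206, 1.561, -0.206]
ft_force: [1.0, -0.1, 0.5]
grip_width: 0.206
```

Request:
{"name": "servo_tool", "arguments": {
  "commands": [
    [[0, 0, 0, 0, 0, 6, 5], [0, 0, 0, 0, 0, 6, 5], [0, 0, 0, 0, 0, 6, 5], [0, 0, 0, 0, 0, 6, 5], [0, 0, 0, 0, 0, 6, 5]]
  ]
}}

```text
time: 15.88
position: [0.4856, 0.2215, 0.098]
tool_rot: [0.202, 1.58, -0.205]
ft_force: [-24.0, 1.4, 15.1]
grip_width: 0.105
```

Request:
{"name": "servo_tool", "arguments": {
  "commands": [
    [[0, 0, 0, 0, 0, -4, 5], [0, 0, 0, 0, 0, -7, 5], [0, 0, 0, 0, 0, -8.5, 5], [0, 0, 0, 0, 0, -8.5, 5]]
  ]
}}

```text
time: 16.38
position: [0.4863, 0.2215, 0.0981]
tool_rot: [0.206, 1.563, -0.206]
ft_force: [-5.1, 1.2, 0.9]
grip_width: 0.109
```

Good, relaxed. Tug along the arc.

Request:
{"name": "servo_tool", "arguments": {
  "commands": [
    [[0, 0, 0, -1.5, 0, -1, 5], [0, 0, 0, -3, 0, -0.6, 5], [0, 0, 0, -5, 0, 0, 5], [0, 0, 0, -7, 0, 0.6, 5]]
  ]
}}

```text
time: 16.88
position: [0.4868, 0.221, 0.1009]
tool_rot: [0.204, 1.562, -0.207]
ft_force: [7.1, 8.2, -36.0]
grip_width: 0.107
```

Request:
{"name": "servo_tool", "arguments": {
  "commands": [
    [[0, 0, 0, 3, 0, 0, 5], [0, 0, 0, 5.5, 0, 0, 5], [0, 0, 0, 5.5, 0, 0, 60], [0, 0, 0, 5.5, 0, 0, 60], [0, 0, 0, 5.5, 0, 0, 60]]
  ]
}}

```text
time: 17.5
position: [0.4895, 0.2207, 0.1012]
tool_rot: [0.208, 1.558, -0.206]
ft_force: [-0.5, 0.0, 0.4]
grip_width: 0.362
```

Request:
{"name": "servo_tool", "arguments": {
  "commands": [
    [[0, 0, 0, 0, 0, 0, 60], [0, 0, 0, -20, 0, 0, 60], [0, 0, 0, -55, 0, 0, 60], [0, 0, 0, -75, 0, 0, 60], [0, 0, 0, -75, 0, 0, 60]]
  ]
}}

```text
time: 18.12
position: [0.4892, 0.2214, 0.1767]
tool_rot: [0.208, 1.558, -0.204]
ft_force: [-0.2, -0.5, -0.3]
grip_width: 0.688
```

```bash
python3 - <<'E'
from h import *
s=st()
c=np.array([.5634,.2618]);X=np.array([.966,-.259]);Y=np.array([.259,.966])
t=c-.066*X+.027*Y; print(t); plan((*t,.17),-15); plan((*(c-.066*X+.062*Y),.17),-15)
E
```

```text
18.12 [0.4892 0.2214 0.1767] [[0.004, 0.26, 0.966], [0.002, 0.966, -0.26], [-1.0, 0.003, 0.003]] [-0.2 -0.5 -0.3] 0.688
[0.506637 0.304976]
turn [-0.   0.2 -0.2] shift [ 6.9 85.2 -4.9] rows>= 1.4
turn [-0.   0.2 -0.2] shift [  7.  120.2  -4.9] rows>= 1.9
```

Request:
{"name": "servo_tool", "arguments": {
  "commands": [
    [[0, 0, 0, 0, 40, -1, 0], [0, 0, 0, 0, 84, -1, 0], [0, 0, 0, 0, 84, -1, 0], [0, 0, 0, 0, 84, -1, 0], [0, 0, 0, 0, 84, -1, 0]]
  ]
}}

```text
time: 18.75
position: [0.5088, 0.3007, 0.1745]
tool_rot: [0.207, 1.561, -0.208]
ft_force: [0.3, 0.4, 0.2]
grip_width: 0.203
```

Request:
{"name": "servo_tool", "arguments": {
  "commands": [
    [[0, 0, 0, 0, 0, 0, 0], [0, 0, 0, 0, 0, 0, 0], [0, 0, 0, 0, 0, 0, 0], [0, 0, 0, 40, 0, 0, 0], [0, 0, 0, 60, 0, 0, 0]]
  ]
}}

```text
time: 19.38
position: [0.5078, 0.3019, 0.1131]
tool_rot: [0.205, 1.562, -0.207]
ft_force: [-0.1, -0.3, 0.4]
grip_width: 0.006
```

Request:
{"name": "servo_tool", "arguments": {
  "commands": [
    [[0, 0, 0, 10, 0, 0, 0], [0, 0, 0, 14, 0, 0, 0], [0, 0, 0, 14, 5, 0, 0], [0, 0, 0, 14, 10, 0, 0], [0, 0, 0, 14, 15, 0, 0]]
  ]
}}

```text
time: 20.0
position: [0.513, 0.3177, 0.1015]
tool_rot: [0.206, 1.56, -0.205]
ft_force: [-0.3, 0.3, 0.5]
grip_width: 0.008
```

Request:
{"name": "servo_tool", "arguments": {
  "commands": [
    [[0, 0, 0, 0, 6, 0, 0], [0, 0, 0, 0, 12, 0, 0], [0, 0, 0, 0, 18, 0, 0], [0, 0, 0, 0, 24, 0, 0]]
  ]
}}

```text
time: 20.5
position: [0.5188, 0.3399, 0.1009]
tool_rot: [0.206, 1.561, -0.207]
ft_force: [-0.6, -1.6, 0.5]
grip_width: 0.004
```

Request:
{"name": "servo_tool", "arguments": {
  "commands": [
    [[0, 0, 0, 0, 5, 0, 0], [0, 0, 0, 0, 9, 0, 0], [0, 0, 0, 0, 13, 0, 0], [0, 0, 0, 0, 16, 0, 0]]
  ]
}}

```text
time: 21.0
position: [0.5231, 0.3556, 0.1009]
tool_rot: [0.206, 1.561, -0.206]
ft_force: [0.3, -2.3, 0.8]
grip_width: 0.006
```

Request:
{"name": "servo_tool", "arguments": {
  "commands": [
    [[0, 0, 0, 0, 2, 0, 0], [0, 0, 0, 0, 4, 0, 0], [0, 0, 0, 0, 5, 0, 0]]
  ]
}}

```text
time: 21.38
position: [0.5237, 0.3577, 0.1008]
tool_rot: [0.204, 1.563, -0.21]
ft_force: [-3.2, -7.7, 4.4]
grip_width: 0.007
```

Request:
{"name": "servo_tool", "arguments": {
  "commands": [
    [[0, 0, 0, 0, -8, 0, 0], [0, 0, 0, -20, -8, 0, 0], [0, 0, 0, -50, -8, 0, 60], [0, 0, 0, -78, -8, 0, 60], [0, 0, 0, -78, -30, 0, 60]]
  ]
}}

```text
time: 22.0
position: [0.5179, 0.335, 0.1834]
tool_rot: [0.209, 1.556, -0.198]
ft_force: [0.3, -0.6, -1.3]
grip_width: 0.262
```

```bash
python3 - <<'E'
from h import *
s=st(); a=shot('side','s7'); plan((.4865,.2215,.099),-15)
E
```

```text
22.0 [0.5179 0.335  0.1834] [[0.006, 0.256, 0.967], [0.006, 0.967, -0.256], [-1.0, 0.007, 0.004]] [ 0.3 -0.6 -1.3] 0.262
turn [-0.1  0.2 -0.2] shift [  82.9 -112.7   -1.9] rows>= 2.2
```

Request:
{"name": "servo_tool", "arguments": {
  "commands": [
    [[0, 0, 0, 0, -50, -2, 60], [0, 0, 0, 0, -100, -2, 60], [0, 0, 0, 0, -106, -2, 60], [0, 0, 0, 0, -106, -2, 60]]
  ]
}}

```text
time: 22.55
position: [0.4874, 0.2304, 0.18]
tool_rot: [0.208, 1.56, -0.204]
ft_force: [0.9, 0.5, 0.5]
grip_width: 0.672
```

```bash
python3 - <<'E'
from h import *
s=st(); plan((.4865,.2215,.098),-15)
E
```

```text
22.55 [0.4874 0.2304 0.18  ] [[0.001, 0.26, 0.966], [0.002, 0.966, -0.26], [-1.0, 0.003, 0.001]] [0.9 0.5 0.5] 0.672
turn [-0.1  0.  -0.2] shift [82.  -9.   1.4] rows>= 1.3
```

Request:
{"name": "servo_tool", "arguments": {
  "commands": [
    [[0, 0, 0, 30, -9, 1, 60], [0, 0, 0, 55, -9, 1, 60], [0, 0, 0, 72, -9, 1, 60], [0, 0, 0, 80, -9, 1, 60], [0, 0, 0, 82, -9, 1, 60]]
  ]
}}

```text
time: 23.18
position: [0.4858, 0.2211, 0.0968]
tool_rot: [0.205, 1.561, -0.206]
ft_force: [-0.1, -0.5, 0.5]
grip_width: 0.692
```

Request:
{"name": "servo_tool", "arguments": {
  "commands": [
    [[0, 0, 0, 0, 0, 0, 40], [0, 0, 0, 0, 0, 0, 5], [0, 0, 0, 0, 0, 0, 5], [0, 0, 0, 0, 0, 0, 5], [0, 0, 0, 0, 0, 0, 5]]
  ],
  "newtons": 25
}}

```text
time: 23.8
position: [0.4857, 0.2206, 0.097]
tool_rot: [0.206, 1.561, -0.206]
ft_force: [-0.6, 0.0, 0.3]
grip_width: 0.205
```

Request:
{"name": "servo_tool", "arguments": {
  "commands": [
    [[0, 0, 0, 0, 0, 0, 5], [0, 0, 0, 0, 0, 0, 5], [0, 0, 0, 0, 0, 0, 5], [0, 0, 0, 0, 0, 0, 5]]
  ]
}}

```text
time: 24.3
position: [0.4861, 0.2204, 0.0969]
tool_rot: [0.206, 1.56, -0.206]
ft_force: [2.4, 0.2, -1.2]
grip_width: 0.105
```

Request:
{"name": "servo_tool", "arguments": {
  "commands": [
    [[0, 0, 0, -1.5, 0, 0.4, 5], [0, 0, 0, -3, 0, 0.8, 5], [0, 0, 0, -5, 0, 1.5, 5], [0, 0, 0, -7, 0, 2, 5]]
  ]
}}

```text
time: 24.8
position: [0.488, 0.2199, 0.1039]
tool_rot: [0.206, 1.56, -0.206]
ft_force: [5.0, -0.1, -5.6]
grip_width: 0.101
```

Request:
{"name": "servo_tool", "arguments": {
  "commands": [
    [[0, 1.5, 0, -9.8, 0, 2.1, 5], [0, 3, 0, -19.7, 0, 5, 5], [0, 4.5, 0, -29.3, 0, 8.5, 5], [0, 6, 0, -38.6, 0, 12.4, 5], [0, 8, 0, -49, 0, 17.5, 5]]
  ],
  "newtons": 35
}}

```text
time: 25.42
position: [0.5044, 0.2152, 0.1523]
tool_rot: [0.224, 1.701, -0.195]
ft_force: [5.6, 1.2, -8.5]
grip_width: 0.101
```

```bash
python3 - <<'E'
from h import *
s=st()
def bar(t): return np.array([-170*np.cos(t)+47*np.sin(t),47*np.cos(t)+170*np.sin(t)])
def tcp(t,f): f=np.radians(f); return bar(t)+49*np.array([-np.sin(f),-np.cos(f)])
f0=8; a=np.radians(f0); xt=np.array([-np.sin(a),-np.cos(a)]); zt=np.array([np.cos(a),-np.sin(a)])
for t,f in[(.35,8),(.44,10.5),(.53,13),(.62,15.5),(.71,18),(.8,20)]:
    d=tcp(t,f)-tcp(.35,f0); print(t,f-f0,d@xt,d@zt)
E
```

```text
25.43 [0.5044 0.2152 0.1523] [[-0.136, 0.259, 0.956], [0.036, 0.966, -0.257], [-0.99, -0.001, -0.14]] [ 5.6  1.2 -8.5] 0.101
0.35 0 0.0 0.0
0.44 2.5 -13.777279785839433 5.817667936133534
0.53 5 -26.877188034283563 12.841298598370768
0.62 7.5 -39.194552731768795 21.000831873216313
0.71 10 -50.631111451652764 30.217063373748555
0.8 12 -61.0055759128499 40.820178839772595
```

Forces low; carry on along the arc.

Request:
{"name": "servo_tool", "arguments": {
  "commands": [
    [[0, 2.5, 0, -14, 0, 6, 5], [0, 5, 0, -27, 0, 13, 5], [0, 7.5, 0, -39, 0, 21, 5], [0, 10, 0, -50.5, 0, 30, 5], [0, 12, 0, -61, 0, 41, 5]]
  ]
}}

```text
time: 26.05
position: [0.5507, 0.2022, 0.2065]
tool_rot: [0.25, 1.913, -0.178]
ft_force: [0.6, -1.4, -9.0]
grip_width: 0.092
```

Request:
{"name": "servo_tool", "arguments": {
  "commands": [
    [[0, 0, 0, 0, 0, 0, 5], [0, 0, 0, 0, 0, 0, 5], [0, 0, 0, 0, 0, 0, 5], [0, 0, 0, 0, 0, 0, 5]]
  ]
}}

```text
time: 26.55
position: [0.5516, 0.202, 0.2068]
tool_rot: [0.251, 1.907, -0.178]
ft_force: [1.3, -3.6, -10.5]
grip_width: 0.099
```

```bash
python3 - <<'E'
from h import *
s=st(); a=shot('side','s8'); cv2.imwrite('pics/c9.png',cv2.resize(a[60:340,230:470],(686,600)*1 if False else (514,600))[:,:,::-1])
# handle position from tool: bar 49 mm behind TCP
M=R.from_rotvec(s['tool_rot']).as_matrix(); b=s['position']-.049*M[:,0]; hx=np.array([.5634,.2618])+.1*np.array([.966,-.259])
d=(b[:2]-hx)@np.array([.966,-.259]); print('bar',b,d,b[2]-.1,'theta',np.arctan2(.047,-.17)-np.arctan2(b[2]-.1,d))
E
```

```text
26.55 [0.5516 0.202  0.2068] [[-0.33, 0.26, 0.907], [0.087, 0.966, -0.245], [-0.94, -0.001, -0.342]] [  1.3  -3.6 -10.5] 0.099
bar [0.56774496 0.19775596 0.25281369] -0.0792390617752428 0.1528136909610948 theta 0.8226989724264917
```

View pics/c9.png

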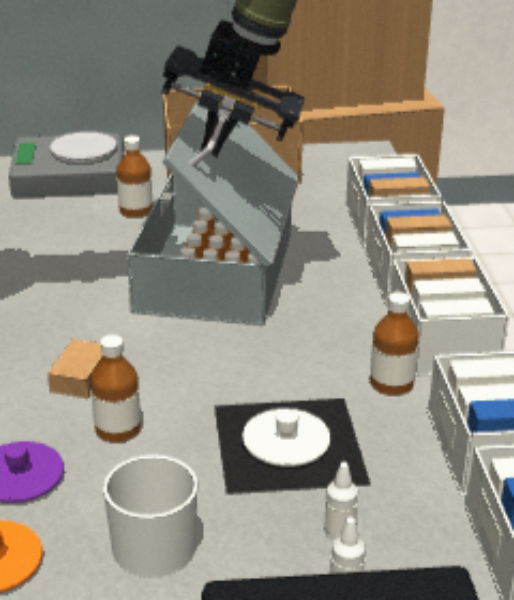

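The picture shows the lid open about 45° with its bar (~(205,150)) between the fingers. The tub lid lies flat on the mat (~(287,437)), and the tub and bottles stand in place.

Request:
{"name": "servo_tool", "arguments": {
  "commands": [
    [[0, 0, 0, 0, 0, 0, 5], [0, 0, 0, 0, 0, 0, 5], [0, 0, 0, 0, 0, 0, 5], [0, 0, 0, 0, 0, 0, 5]]
  ]
}}

```text
time: 27.1
position: [0.5521, 0.2019, 0.2071]
tool_rot: [0.251, 1.907, -0.178]
ft_force: [1.5, -5.4, -12.1]
grip_width: 0.097
```

```bash
python3 - <<'E'
from h import *
st(); print(close_job())
E
```

```text
27.1 [0.5521 0.2019 0.2071] [[-0.33, 0.26, 0.907], [0.088, 0.966, -0.245], [-0.94, -0.001, -0.342]] [  1.5  -5.4 -12.1] 0.097
the job is handed in; nothing more can be done
None
```

The job is handed in at 27.1 s of the 72 s allowed; no verdict was reported. The chest lid is held open by its handle, and the tub lid is on the mat.

**What I did**
- **Tub lid:** I lifted it off by its knob and set it down in the middle of the mat. The picture afterwards put its centre about 5 mm from the mat's centre.
- **Chest:** The first tug gave about 3 mm at 36 N, so the lid was caught. I pushed the catch left to its stop, and the second tug rose freely at about 6 N. I then raised the lid along its arc.

**Last checks**
- **Lid angle:** about 0.8 rad, worked out from the tool pose. The bar is still between the fingers, at a 9 mm opening.
- **Scene:** the last picture shows the tub lid flat on the mat and the tub upright. I judged by eye that the tub and the bottles and cartons in view had not moved; I did not measure them.

**What disagreed**
- **First grasp missed:** my first try at the knob closed above it. In the pictures the fingertips sat about 20–35 mm higher than the reported tool point (estimates varied). Going 22 mm lower for the second try worked, and nothing was disturbed.
- **Handle position:** the bar was about 4 mm from where the camera put it.
- **Side force before the tug:** I entered one sideways shift twice, which pressed on the handle with about 24 N until I undid it.
- **Force drift:** while holding still at the end, the wrist force crept up slightly, from about 9 to 13 N.

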